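# Pin the marking nest into line

### The arm

A 6-joint arm with a two-finger parallel gripper is mounted at the origin on the work surface. World frame = base frame: x ahead of the robot, y to its left, z up, the work surface at z = 0. Lengths are in mm, angles in rad, forces in N, time in s.
With the tool pointing down it reaches from about 250 to 850 mm from the base axis. Payload 12.5 kg.
Tool frame: the origin (TCP) lies at the very end of the fingers, on their centre line; the grasp point (between the pads) lies 19 mm behind it; z points along the fingers, y is the line along which they close (so a half turn about z gives the same grasp; the last joint's range is limited). The gripper opens to 93 mm and grips with 3 to 60 N. Pads are 15 mm wide; open, the fingers measure 128 mm over their backs; the gripper's body (75 mm by 188 mm) begins 65 mm behind the grasp point.
Start: joints at [-1.346, 0.351, 1.652, -0, 1.139, -0.085], TCP at [167.697, -523.796, 196.133] pointing down, gripper open.
Joint ranges: [-2.75, 2.75], [-0.79, 2.1], [0.01, 2.65], [-1.57, 4.71], [0.07, 3.14], [-2.87, 2.87]. Speed limits (rad/s): [2.22, 2.22, 2.79, 3.14, 3.14, 3.14].

### API

Orientations are given as a rotation vector (axis times angle).
In Python, from cell import readout, eyes, workorder gives the robot as it stands. The module is installed in compiled form; this text tells all that it offers.
- The arm moves only by the tool step_arm, never from a script. Its arguments are lists of equal length, an entry for each row: "jaw": the opening in per cent of the stroke, from 0 (shut) to 100 (fully open); "translation": the shift along the world's x, y, z in cm, a list of three; "rot": the turn, a rotation vector about the world's x, y, z in rad, a list of three. A call has 1 to 12 rows; each row shifts and turns the commanded pose from where the row before left it; what a row does not reach is not made up. A row lasts 1/12 s, in which the tool goes at most 41.7 mm and 7.16 degrees, less where a joint would pass 70% of its speed; a pose out of reach is approached as far as the arm can. A call with a gripper value outside its range is refused whole. The fingers move at their own pace and stop on an object; "grip_force" is the grip in N (left out, the last holds). Time passes only in rows, so rows that do not move let the fingers close. It gives the time, the measured TCP pose, the force, the opening and the grip force at its end, in the units of the state.
- readout.get_state(): the state, without advancing time (a new reading comes with each control period).
- eyes.camera(name): name is "scene" or "top" or "wrist"; returns the picture (400x640x3 uint8, red, green, blue); there is no depth.
- eyes.calibration(name): a dict with "intrinsics" (3x3 intrinsics, pixels), "cam_to_world" (4x4, takes a point from camera to world coordinates). Camera axes: x right, y down, z forward; pixel columns grow to the right and rows downward; lengths in mm; the calibration is good to about 2 mm. A picture is of the moment at which its call begins: read the wrist's pose just before it. calibration takes no time and is no camera call; for the wrist camera it gives the pose at the moment of the call.
- workorder.close_job(): hands the job in; it is judged then, once.
The state is a dict: "time": time; "joint_positions": joint angles; "joint_velocities": joint speeds; "joint_torque": joint torques, N m; "position": TCP position; "eef_rot": TCP orientation; "ft_force": force on the tool from outside, world axes, zero at the start; "moment": the same for the moment, N m; "opening": finger opening in mm; "finger_force": force on a finger pad.
Only numpy, scipy, OpenCV 4.12 (cv2) and the standard library are available. Lean on these libraries where they do the work, as an engineer would, in place of code of your own. Each camera call takes 0.05 s, during which the arm holds its last target. There are 200 camera calls.

### The job

The nest plate on the laser marker's bed has slipped out of line with the hole in the riser block under it. Take the tapered alignment pin from its stand, feel its tip through the plate's hole into the hole below, and drive it gently down, following its sideways pull, so that the pin itself draws the plate into line and its collar sits fully home, flat on the plate. Let go and leave it there; do not push the plate with the fingers, never force the pin (60 N would spoil it) and leave the other things on the bed where they are.

Things in the scene. Friction and masses are not known exactly. Their poses are not given: they have to be found in the camera images.
- riser: Bright aluminium block, 100 (x) x 240 (y) x 34 mm, fixed on levelling feet 0 to 8 mm above the bed. Origin: centre of its underside; x across, y along, z up. In its top face, under the nest plate, is the lower hole: round, 17.5 mm, 1 mm chamfer, right through an eccentric bush of unknown setting: its centre is 6 mm from the riser's (0, -75) mm, in any direction. The bush does not turn.
- nest_plate: Loose dark metal plate 76 x 220 x 10 mm, 0.6 kg, lying flat on the riser. Origin: on its underside, at the centre of its 18 x 26 mm (x, y) slot, which fits loosely round a 10 mm dowel (8 mm above the plate) at the riser's (0, +75) mm; y runs from its hole, 150 mm away, to the slot. Friction holds it: about 3 to 5 N sideways moves it, more while the pin also presses on it.
- plate_hole (a point): Centre of the upper mouth of the plate's round hole, 19 mm diameter, 1 mm chamfer, through the plate (10 mm), in its top face, 44 mm above the riser's underside. It starts near the riser's (+8, -75) mm, within 1 mm. On the plate a white part, 12 mm high, begins 60 mm from this hole's centre, towards the slot.
- pin: Tapered steel pin, about 240 g, upright and loose in its stand. Origin: centre of the tip's end face; z up along it. Cone 12 mm diameter at the flat tip, growing evenly to 18 mm at 40 mm up; square collar 34 x 34 mm (40 to 45 mm up); square handle 22 x 22 mm, sides along the pin's x and y (45 to 95 mm up), gripped from above. 1 mm play in each hole when home.
- pin_collar (a point): Centre of the collar's underside, on the pin's axis 40 mm above the tip. Home, it touches the plate's top, the tip 30 mm down the lower hole. A tip beside the lower hole stops 10 mm below the plate's top; moved sideways in the plate's hole it can take the plate along. The pull needs about 5 to 20 N along the pin; at home the push rises sharply.
- pin_tip (a point): Centre of the pin's tip face (the pin's origin).
- pin_stand: Grey plastic block 56 x 56 x 45 mm high, fixed on the bed; the pin's collar rests on its top over a 20 mm through hole. Origin: centre of its underside.
- housing: Loose white plastic housing, 96 x 46 x 24 mm, a bystander near the stand. Origin: centre of its underside.
- spare_housing: Another such housing, a bystander.
- screwdriver: Loose screwdriver lying on the bed, a bystander.

How it is judged:
By the outcome, as a careful person would: the job done as asked, in the order asked, and still so for the second after the job is handed in, with the robot touching nothing.
It also fails if it takes over 72 s, if anything falls off the work surface, if the arm or the gripper's body presses on something with over 40 N, if the wrist force passes 120 N, or if a joint passes its speed limit or range.

## Working session

There is one attempt and no reset: what is moved stays moved. The work goes in short steps, Python scripts to look and compute and a tool call to move; the robot and the scene stay as the last step left them, time stands still between calls to the robot, and variables do not carry over. Pictures are saved under pics/ and viewed, at most 10 in all, crops included, and the job is handed in when it is done.

Besides the shell and the picture viewer there is one more tool, called after "Emit:" as name(argument=value, ...) on one line, values as JSON. step_arm: Moves the arm, as the interface text tells. Its arguments: {"type":"object","properties":{"jaw":{"type":"array","items":{"type":"number"}},"translation":{"type":"array","items":{"type":"array","items":{"type":"number"}}},"rot":{"type":"array","items":{"type":"array","items":{"type":"number"}}},"grip_force":{"type":"number"}},"required":["jaw","translation","rot"]}

```bash
mkdir -p pics
cat > h.py <<'E'
import numpy as np, cv2
from cell import readout, eyes, workorder
def snap(n,f):
    c=eyes.calibration(n); im=eyes.camera(n); cv2.imwrite('pics/'+f,im[:,:,::-1]); np.savez('pics/'+f[:-4],K=c['intrinsics'],T=c['cam_to_world'],im=im); return im
def ray(f,u,v,z):
    d=np.load('pics/'+f+'.npz'); K,T=d['K'],d['T']
    r=T[:3,:3]@np.linalg.solve(K,[u,v,1.]); o=T[:3,3]; return o+r*(z-o[2])/r[2]
def proj(f,p):
    d=np.load('pics/'+f+'.npz'); q=np.linalg.inv(d['T'])@np.r_[p,1]; q=d['K']@q[:3]; return q[:2]/q[2]
E
python3 - <<'E'
from h import *
print(readout.get_state())
for n in('top','scene','wrist'):
    snap(n,n+'1.png'); c=eyes.calibration(n); print(n,c['cam_to_world'].round(2).tolist(),np.array(c['intrinsics']).tolist())
E
```

```text
{'time': 0.0, 'joint_positions': array([-1.34560419e+00,  3.51226453e-01,  1.65242624e+00,  5.48000167e-06,
        1.13909519e+00, -8.45896064e-02]), 'joint_velocities': array([-5.19062041e-04,  3.70752944e-05, -1.10838543e-03, -2.26866205e-03,
        5.56225953e-04, -1.25803242e-04]), 'joint_torque': array([-3.01442728e-03, -4.97327507e+01, -2.85262942e+01,  6.97380840e-02,
        2.56525492e-02, -7.49884225e-05]), 'position': array([ 167.61612123, -523.44759056,  195.60598563]), 'eef_rot': array([-3.10284431e+00, -4.84479265e-01,  1.19624557e-04]), 'ft_force': array([-0.38558841,  0.27746177,  0.06318989]), 'moment': array([0.0080861 , 0.01810116, 0.03705193]), 'finger_force': 0.0, 'opening': 93.03109193518452}
top [[-0.02, -0.98, 0.19, 325.39], [-1.0, 0.03, 0.01, 18.22], [-0.02, -0.19, -0.98, 1368.19], [0.0, 0.0, 0.0, 1.0]] [[502.05111839267613, 0.0, 316.87156224362946], [0.0, 502.05111839267613, 194.2406920928313], [0.0, 0.0, 1.0]]
scene [[0.28, 0.73, -0.62, 1277.53], [0.96, -0.2, 0.19, -186.06], [0.02, -0.65, -0.76, 912.4], [0.0, 0.0, 0.0, 1.0]] [[455.6951059704047, 0.0, 320.0935084820914], [0.0, 455.6951059704047, 200.88125356571726], [0.0, 0.0, 1.0]]
wrist [[0.3, -0.92, -0.24, 232.89], [-0.95, -0.3, -0.07, -502.67], [-0.0, 0.25, -0.97, 384.5], [0.0, 0.0, 0.0, 1.0]] [[339.52727603421516, 0.0, 317.6719141702221], [0.0, 339.52727603421516, 201.53923827653853], [0.0, 0.0, 1.0]]
```

View pics/top1.png

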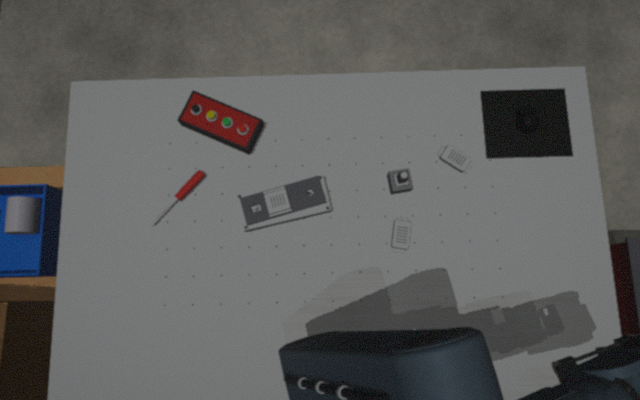

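View pics/scene1.png

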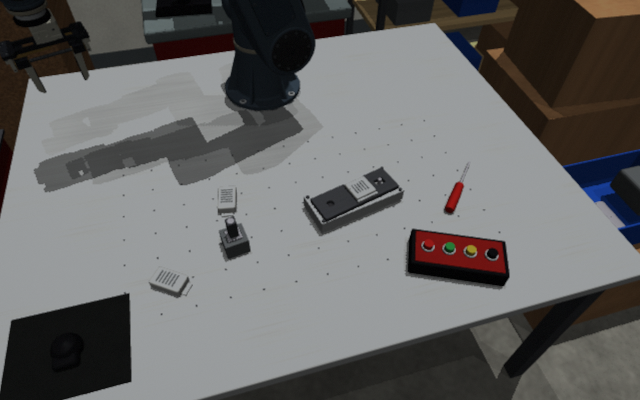

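The top view shows the stand and pin near (400,180), the plate hole near (310,192) and the slot and dowel near (257,209). The scene view shows the pin handle top near (231,220) and the plate hole near (331,203).

Run:
```python
from h import *
print('pin top',ray('top1',404,175,100),ray('scene1',231,220,100))
print('hole',ray('top1',310,192,48),ray('scene1',331,203,48))
print('slot',ray('top1',257,209,48),ray('scene1',379,181,48))
for n,b in(('top1',(380,160,425,200)),('top1',(230,165,340,240)),('scene1',(210,180,260,265)),):
    pass
d=np.load('pics/top1.npz')['im'][:,:,::-1]; s=np.load('pics/scene1.npz')['im'][:,:,::-1]
a=cv2.resize(d[165:240,235:425],(800,316),interpolation=3)
b=cv2.resize(s[155:265,210:410],(516,284),interpolation=3)
o=np.zeros((600,800,3),np.uint8); o[:316]=a; o[316:,:516]=b
cv2.imwrite('pics/crop1.png',o)
```

```text
pin top [ 615.58161244 -192.49670688  100.        ] [ 615.56697048 -188.3039439   100.        ]
hole [587.81032655  52.77994098  48.        ] [585.90655962  58.78471003  48.        ]
slot [545.45187804 195.23443753  48.        ] [547.43474872 201.28525503  48.        ]
```

View pics/crop1.png

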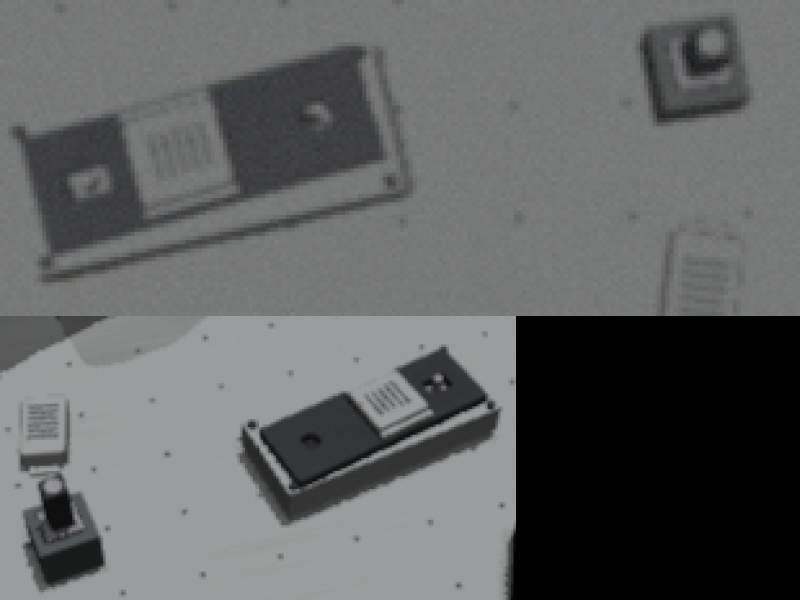

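The crop shows the pin top at full-image (404,175) in top, and the handle and stand turned by a few degrees. The plate hole is at (310,192), the white part lies between hole and slot, and the riser strip is visible on the plate's −x side. Moving above the pin.

Emit:
step_arm(jaw=[100, 100, 100, 100, 100, 100, 100, 100, 100, 100, 100, 100], translation=[[3.5, 2.1, 0], [3.5, 2.1, 0], [3.5, 2.1, 0], [3.5, 2.1, 0], [3.5, 2.1, 0], [3.5, 2.1, 0], [3.5, 2.1, 0], [3.5, 2.1, 0], [3.5, 2.1, 0], [3.5, 2.1, 0], [3.5, 2.1, 0], [3.5, 2.1, 0]], rot=[[0, 0, 0], [0, 0, 0], [0, 0, 0], [0, 0, 0], [0, 0, 0], [0, 0, 0], [0, 0, 0], [0, 0, 0], [0, 0, 0], [0, 0, 0], [0, 0, 0], [0, 0, 0]])

```text
time: 1.15
position: [589.2, -270.3, 195.9]
eef_rot: [-3.104, -0.485, 0.001]
ft_force: [-0.7, -0.7, 1.0]
opening: 92.8
finger_force: 0.0
```

Emit:
step_arm(jaw=[100, 100, 100, 100, 100], translation=[[1, 3.0, 0], [1, 2.5, 0], [0.5, 2.5, 0], [0, 0, 0], [0, 0, 0]], rot=[[0, 0, 0], [0, 0, 0], [0, 0, 0], [0, 0, 0], [0, 0, 0]])

```text
time: 1.57
position: [612.8, -190.8, 195.9]
eef_rot: [-3.103, -0.488, 0.001]
ft_force: [-0.2, -0.2, 0.2]
opening: 93.0
finger_force: 0.0
```

Run:
```python
from h import *
s=readout.get_state(); print(s['time'],s['position'],s['eef_rot'],s['ft_force'])
snap('wrist','w2.png')
```

```text
1.5667 [ 612.82316713 -190.8319868   195.89546297] [-3.10334004e+00 -4.87779583e-01  7.99179463e-04] [-0.18695977 -0.19966704  0.20576097]
```

View pics/w2.png

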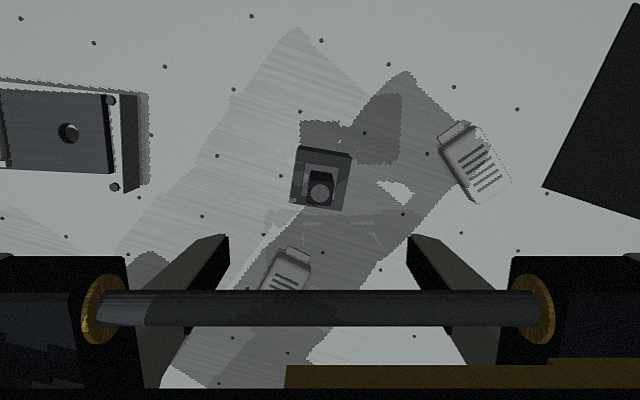

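The wrist view shows the handle top disc at (320,192) and the plate hole at (69,132). One housing is just below the stand at (285,270), and its top is well under the finger height.

Run:
```python
from h import *
im=np.load('pics/w2.npz')['im'][:,:,::-1]
a=cv2.resize(im[140:215,285:360],(500,500),interpolation=cv2.INTER_CUBIC); cv2.imwrite('pics/c3.png',cv2.convertScaleAbs(a,alpha=1.6))
print('pin',ray('w2',320,192,100),'hole',ray('w2',69,132,48))
```

```text
pin [ 616.211751   -191.18024389  100.        ] hole [586.82133223  55.99005447  48.        ]
```

View pics/c3.png

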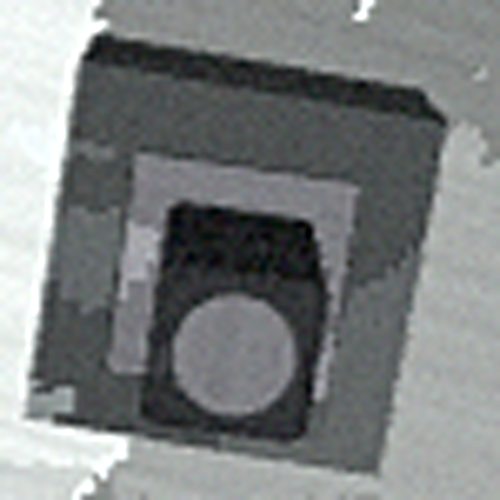

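Run:
```python
from h import *
f=lambda u,v,z: ray('w2',285+u/6.667,140+v/6.667,z)
A,B=f(135,155,50),f(357,187,50); print(A,B,np.linalg.norm(B-A),np.degrees(np.arctan2(*(B-A)[1::-1])))
C=[f(*p,100) for p in((165,262),(330,275),(308,438),(142,418))]
for a,b in((0,1),(3,2),(0,3),(1,2)):
    d=C[b]-C[a]; print(np.linalg.norm(d),np.degrees(np.arctan2(d[1],d[0])))
print(np.mean(C,0))
from scipy.spatial.transform import Rotation as R
y=R.from_rotvec(readout.get_state()['eef_rot']).as_matrix()[:,1]; print(y,np.degrees(np.arctan2(y[1],y[0])))
```

```text
[ 628.61040287 -172.06960187   50.        ] [ 634.19562281 -204.95402323   50.        ] 33.35535714274913 -80.36064490496965
21.162114106981655 -76.69024850193283
21.775811659693478 -79.21359502546568
20.841701612916765 -170.71870204399647
21.766377166929004 -168.98514214722675
[ 616.03629306 -191.62700357  100.        ]
[ 3.05504461e-01 -9.52190645e-01 -1.41496951e-05] -72.21148392887808
```

Emit:
step_arm(jaw=[100, 100, 100, 100, 60, 60, 60, 50], translation=[[0.16, -0.03, -2], [0.16, -0.03, -2], [0, 0, -2.5], [0, 0, -2.5], [0, 0, -2], [0, 0, -1.5], [0, 0, -0.8], [0, 0, 0]], rot=[[0, 0, -0.068], [0, 0, -0.068], [0, 0, 0], [0, 0, 0], [0, 0, 0], [0, 0, 0], [0, 0, 0], [0, 0, 0]])

```text
time: 2.28
position: [614.7, -193.2, 61.4]
eef_rot: [-3.129, -0.271, 0.004]
ft_force: [-0.7, -0.0, 0.1]
opening: 70.6
finger_force: 0.0
```

Emit:
step_arm(jaw=[0, 0, 0, 0, 0, 0, 0, 0], translation=[[0, 0, 0], [0, 0, 0], [0, 0, 0], [0, 0, 0], [0, 0, 0], [0, 0, 0], [0, 0, 0], [0, 0, 0]], rot=[[0, 0, 0], [0, 0, 0], [0, 0, 0], [0, 0, 0], [0, 0, 0], [0, 0, 0], [0, 0, 0], [0, 0, 0]], grip_force=40)

```text
time: 2.95
position: [615.9, -192.3, 63.2]
eef_rot: [-3.13, -0.273, -0.0]
ft_force: [-0.8, 0.6, 1.3]
opening: 21.7
finger_force: 39.9
```

Emit:
step_arm(jaw=[0, 0, 0, 0, 0, 0, 0, 0, 0, 0, 0, 0], translation=[[0, 0, 1], [0, 0, 2], [0, 0, 3], [0, 0, 3], [-1, 2.5, 1], [-1.3, 3.4, 0], [-1.3, 3.4, 0], [-1.3, 3.4, 0], [-1.3, 3.4, 0], [-1.3, 3.4, 0], [-1.2, 3.2, 0], [-0.4, 1, 0]], rot=[[0, 0, 0], [0, 0, 0], [0, 0, 0], [0, 0, 0], [0, 0, 0.057], [0, 0, 0.057], [0, 0, 0], [0, 0, 0], [0, 0, 0], [0, 0, 0], [0, 0, 0], [0, 0, 0]])

```text
time: 3.95
position: [523.1, 47.9, 163.7]
eef_rot: [-3.108, -0.454, 0.001]
ft_force: [-0.4, 0.8, -1.5]
opening: 21.7
finger_force: 39.9
```

Emit:
step_arm(jaw=[0, 0, 0], translation=[[0, 0, 0], [0, 0, 0], [0, 0, 0]], rot=[[0, 0, 0], [0, 0, 0], [0, 0, 0]])

```text
time: 4.2
position: [525.4, 43.7, 163.4]
eef_rot: [3.109, 0.45, 0.001]
ft_force: [-0.0, -0.3, -2.4]
opening: 21.5
finger_force: 39.9
```

Run:
```python
from h import *
s=readout.get_state(); print(s['time'],s['position'],s['eef_rot'],s['ft_force'],s['opening'])
snap('wrist','w4.png')
print(proj('w4',np.array([586.8,56,48])))
```

```text
4.2 [525.43719855  43.69588818 163.3828973 ] [3.10891946e+00 4.49612969e-01 6.92257390e-04] [-0.03288869 -0.34784254 -2.3524663 ] 21.486539410149945
[324.730204   120.83986934]
```

View pics/w4.png

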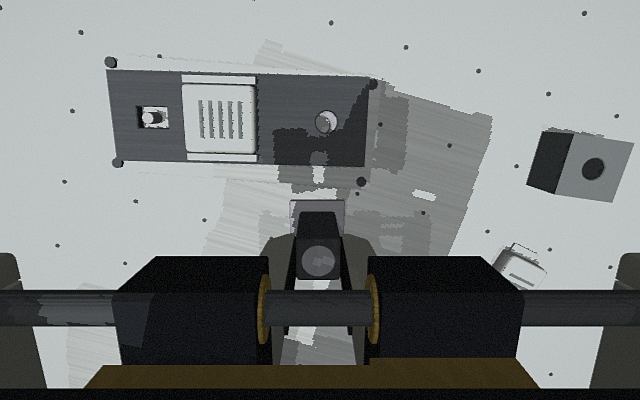

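The wrist view shows the plate hole at (326,122) with a bright part at lower right and a dark crescent. The dowel in the slot is at (151,117), and the riser corner screws are at (111,62), (118,163), (372,84) and (361,182).

Run:
```python
from h import *
im=np.load('pics/w4.npz')['im'][:,:,::-1]
a=cv2.resize(im[102:142,306:346],(560,560),interpolation=cv2.INTER_CUBIC); cv2.imwrite('pics/c5.png',cv2.convertScaleAbs(a,alpha=1.5))
for z in(44,48,52): print(z,'hole',ray('w4',326,122,z),'w2',ray('w2',69,132,z))
S=np.array([ray('w4',u,v,38)[:2] for u,v in((111,62),(118,163),(372,84),(361,182))])
c=S.mean(0); y=(S[0]+S[1]-S[2]-S[3])/2; print('screws',S.round(1).tolist(),'c',c,'len',np.linalg.norm(y),np.linalg.norm(S[0]-S[1]),np.linalg.norm(S[2]-S[3]))
y/=np.linalg.norm(y); x=np.array([y[1],-y[0]]); print('y',y,np.degrees(np.arctan2(*y[::-1])),'lower nominal',c-75*y,'dowel',c+75*y)
print('dowel seen',ray('w4',151,117,56)); h=ray('w4',326,122,48)[:2]-c; print('hole in riser',h@x,h@y)
```

```text
44 hole [586.10721395  54.54019695  44.        ] w2 [585.73678629  58.67193134  44.        ]
48 hole [586.17085322  54.65359117  48.        ] w2 [586.82133223  55.99005447  48.        ]
52 hole [586.2344925  54.7669854  52.       ] w2 [587.90587817  53.30817759  52.        ]
screws [[581.7, 247.2], [495.7, 229.0], [628.5, 25.1], [542.7, 6.8]] c [562.15318508 127.0301007 ] len 227.03583318443646 87.88723830391675 87.74936764530969
y [-0.20651911  0.97844257] 101.9184407378541 lower nominal [577.64211829  53.64690815] dowel [546.66425188 200.41329324]
dowel seen [548.24214386 198.21254364  56.        ]
hole in riser 8.552776587955323 -75.77636522008264
```

View pics/c5.png

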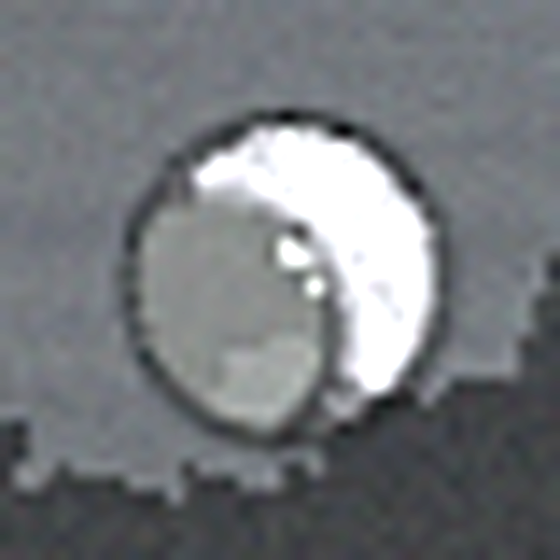

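The crop shows the plate hole's mouth circle centred at about (288,275), which is full-image (326.6,121.6). The bright crescent is the riser top, and its inner edge bounds the lower hole, whose centre is near (203,333), lower left.

Run:
```python
from h import *
from scipy.optimize import least_squares
c=np.array([562.15,127.03]); y=np.array([-.2065,.97844]); x=np.array([y[1],-y[0]])
P=np.array([ray('w4',306-.5+u/14,102-.5+v/14,38)[:2] for u,v in((195,192),(250,205),(300,232),(330,285),(342,340),(345,385))])
for r in(8.75,9.75):
    f=least_squares(lambda q:np.hypot(*(P-q).T)-r,P.mean(0)-[5,0]); b=f.x
    print(r,b,f.fun.round(1),'riser',(b-c)@x,(b-c)@y)
h=ray('w4',325.9+.2,121.4,48)[:2]; print('plate hole',h,(h-c)@x,(h-c)@y)
n=c-75*y; d=b-n; print(np.hypot(*d), n+6*d/np.hypot(*d))
for w,u,v in(('w4',318.2,257),):print(ray(w,u,v,163.4+37))
```

```text
8.75 [581.58148589  58.27558833] [ 0.4 -0.1  0.  -0.3 -0.2  0.5] riser 4.8147570424527695 -71.28466838811774
9.75 [580.60634097  58.97419281] [ 0.1 -0.1  0.2 -0.2 -0.2  0.3] riser 4.0048980701572665 -70.39975840006564
plate hole [586.68337937  54.71736954] 9.071881524385109 -75.8197129859679
6.098606388686481 [580.55833874  58.88805915]
[526.84938426  44.24376613 200.4       ]
```

Emit:
step_arm(jaw=[0, 0, 0, 0, 0, 0, 0], translation=[[2, 0.4, -1], [2, 0.4, -1], [1.5, 0.3, -1], [0.46, 0.13, -1], [0, 0, -0.3], [0, 0, 0], [0, 0, 0]], rot=[[0, 0, 0], [0, 0, 0], [0, 0, 0], [0, 0, 0], [0, 0, 0], [0, 0, 0], [0, 0, 0]])

```text
time: 4.83
position: [583.8, 56.4, 120.2]
eef_rot: [-3.109, -0.45, 0.001]
ft_force: [-0.3, 1.0, -2.2]
opening: 21.7
finger_force: 39.9
```

Run:
```python
from h import *
s=readout.get_state(); print(s['time'],s['position'],s['ft_force'])
im=snap('wrist','w6.png'); print(proj('w6',np.array([586.6,54.7,48])),proj('w6',s['position']+[0,0,-58]))
snap('scene','s6.png'); t=snap('top','t6.png')
p=proj('s6',s['position']+[0,0,-58]); print(p)
i=np.load('pics/s6.npz')['im'][:,:,::-1]; u,v=map(int,p)
o=np.hstack([cv2.resize(i[v-30:v+30,u-40:u+40],(400,300),interpolation=2),cv2.resize(im[60:240,200:440,::-1],(400,300),interpolation=2)])
cv2.imwrite('pics/c7.png',cv2.convertScaleAbs(o,alpha=1.5))
```

```text
4.8333 [583.84529839  56.43896391 120.23746653] [-0.31152186  0.99577704 -2.23772828]
[321.43073786 199.86828221] [318.34519853 207.29127129]
[330.04769107 198.84623812]
```

View pics/c7.png

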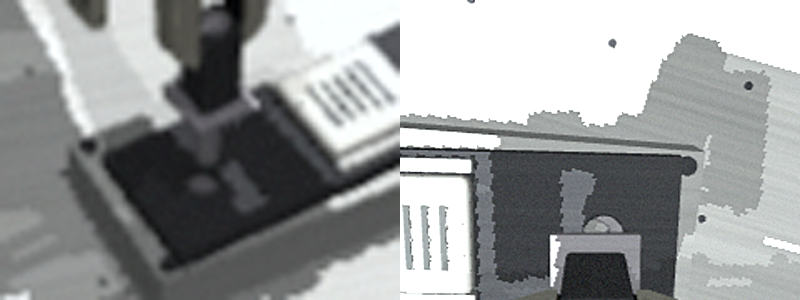

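The left (scene) half shows the tip right above the plate hole. The right (wrist) half shows the hole just beyond the collar edge. Feeling down.

Emit:
step_arm(jaw=[0, 0, 0, 0, 0, 0], translation=[[0, 0, -0.4], [0, 0, -0.4], [0, 0, -0.2], [0, 0, -0.2], [0, 0, -0.2], [0, 0, 0]], rot=[[0, 0, 0], [0, 0, 0], [0, 0, 0], [0, 0, 0], [0, 0, 0], [0, 0, 0]])

```text
time: 5.48
position: [585.1, 56.7, 106.3]
eef_rot: [3.108, 0.451, 0.002]
ft_force: [1.4, -2.1, -2.2]
opening: 21.7
finger_force: 39.9
```

Emit:
step_arm(jaw=[0, 0, 0, 0], translation=[[0, 0, -0.1], [0, 0, -0.1], [0, 0, -0.1], [0, 0, 0]], rot=[[0, 0, 0], [0, 0, 0], [0, 0, 0], [0, 0, 0]])

```text
time: 5.82
position: [584.8, 56.6, 103.1]
eef_rot: [3.109, 0.45, 0.001]
ft_force: [2.6, -4.0, -0.3]
opening: 21.7
finger_force: 39.9
```

Emit:
step_arm(jaw=[0, 0, 0, 0], translation=[[0, 0, -0.1], [0, 0, -0.1], [0, 0, -0.1], [0, 0, 0]], rot=[[0, 0, 0], [0, 0, 0], [0, 0, 0], [0, 0, 0]])

```text
time: 6.15
position: [584.9, 56.6, 100.2]
eef_rot: [3.108, 0.451, 0.001]
ft_force: [2.6, -4.2, 1.0]
opening: 21.5
finger_force: 39.9
```

Emit:
step_arm(jaw=[0, 0, 0], translation=[[0, 0, -0.1], [0, 0, -0.1], [0, 0, 0]], rot=[[0, 0, 0], [0, 0, 0], [0, 0, 0]])

```text
time: 6.4
position: [585.0, 56.5, 98.4]
eef_rot: [3.108, 0.45, 0.002]
ft_force: [2.5, -4.4, 1.4]
opening: 21.6
finger_force: 39.9
```

Emit:
step_arm(jaw=[0, 0, 0], translation=[[0, 0, -0.1], [0, 0, -0.1], [0, 0, 0]], rot=[[0, 0, 0], [0, 0, 0], [0, 0, 0]])

```text
time: 6.65
position: [584.9, 56.6, 96.5]
eef_rot: [3.108, 0.451, 0.001]
ft_force: [2.0, -5.0, 4.3]
opening: 21.7
finger_force: 39.9
```

Emit:
step_arm(jaw=[0, 0, 0], translation=[[-0.07, 0.04, 0], [-0.07, 0.04, 0], [0, 0, 0]], rot=[[0, 0, 0], [0, 0, 0], [0, 0, 0]])

```text
time: 6.9
position: [583.7, 57.3, 96.5]
eef_rot: [3.108, 0.451, 0.002]
ft_force: [3.3, -5.8, 1.8]
opening: 21.4
finger_force: 39.9
```

Emit:
step_arm(jaw=[0, 0, 0], translation=[[-0.07, 0.04, 0], [-0.07, 0.04, 0], [0, 0, 0]], rot=[[0, 0, 0], [0, 0, 0], [0, 0, 0]])

```text
time: 7.15
position: [582.3, 58.2, 96.5]
eef_rot: [3.108, 0.45, 0.003]
ft_force: [3.0, -6.4, 1.7]
opening: 21.7
finger_force: 39.9
```

Emit:
step_arm(jaw=[0, 0, 0], translation=[[0, 0, -0.1], [0, 0, -0.1], [0, 0, 0]], rot=[[0, 0, 0], [0, 0, 0], [0, 0, 0]])

```text
time: 7.4
position: [582.4, 58.1, 94.4]
eef_rot: [3.108, 0.451, 0.002]
ft_force: [3.7, -3.9, 1.0]
opening: 21.4
finger_force: 39.9
```

Emit:
step_arm(jaw=[0, 0, 0], translation=[[0, 0, -0.1], [0, 0, -0.1], [0, 0, 0]], rot=[[0, 0, 0], [0, 0, 0], [0, 0, 0]])

```text
time: 7.65
position: [582.3, 58.1, 92.4]
eef_rot: [3.108, 0.45, 0.002]
ft_force: [2.9, -3.9, 1.2]
opening: 21.3
finger_force: 39.9
```

Emit:
step_arm(jaw=[0, 0, 0], translation=[[0, 0, -0.1], [0, 0, -0.1], [0, 0, 0]], rot=[[0, 0, 0], [0, 0, 0], [0, 0, 0]])

```text
time: 7.9
position: [582.3, 58.1, 90.4]
eef_rot: [3.108, 0.451, 0.002]
ft_force: [4.0, -3.7, 1.0]
opening: 21.5
finger_force: 39.9
```

Emit:
step_arm(jaw=[0, 0, 0, 0, 0], translation=[[0, 0, -0.1], [-0.03, 0.02, -0.1], [-0.03, 0.02, -0.1], [0, 0, -0.1], [0, 0, 0]], rot=[[0, 0, 0], [0, 0, 0], [0, 0, 0], [0, 0, 0], [0, 0, 0]])

```text
time: 8.32
position: [582.0, 58.3, 86.6]
eef_rot: [3.108, 0.45, 0.003]
ft_force: [3.6, -6.2, 2.0]
opening: 21.5
finger_force: 39.9
```

Emit:
step_arm(jaw=[0, 0, 0, 0, 0], translation=[[0, 0, -0.1], [-0.02, 0.01, -0.1], [-0.02, 0.01, -0.1], [0, 0, -0.1], [0, 0, 0]], rot=[[0, 0, 0], [0, 0, 0], [0, 0, 0], [0, 0, 0], [0, 0, 0]])

```text
time: 8.73
position: [581.5, 58.6, 82.5]
eef_rot: [3.108, 0.45, 0.003]
ft_force: [3.3, -5.1, 2.2]
opening: 21.7
finger_force: 39.9
```

Emit:
step_arm(jaw=[0, 0, 0, 0, 0], translation=[[0, 0, -0.1], [0, 0, -0.1], [0, 0, -0.1], [0, 0, -0.1], [0, 0, 0]], rot=[[0, 0, 0], [0, 0, 0], [0, 0, 0], [0, 0, 0], [0, 0, 0]])

```text
time: 9.15
position: [581.5, 58.6, 78.5]
eef_rot: [3.108, 0.45, 0.003]
ft_force: [3.6, -5.5, 2.5]
opening: 21.6
finger_force: 39.9
```

Emit:
step_arm(jaw=[0, 0, 0, 0], translation=[[0, 0, -0.1], [0, 0, -0.1], [0, 0, -0.1], [0, 0, 0]], rot=[[0, 0, 0], [0, 0, 0], [0, 0, 0], [0, 0, 0]])

```text
time: 9.48
position: [581.5, 58.5, 75.5]
eef_rot: [3.108, 0.45, 0.003]
ft_force: [4.2, -6.6, 2.0]
opening: 21.8
finger_force: 39.9
```

Emit:
step_arm(jaw=[0, 0, 0, 0], translation=[[0, 0, -0.1], [0, 0, -0.1], [0, 0, -0.1], [0, 0, 0]], rot=[[0, 0, 0], [0, 0, 0], [0, 0, 0], [0, 0, 0]])

```text
time: 9.82
position: [581.6, 58.4, 72.6]
eef_rot: [3.108, 0.45, 0.003]
ft_force: [3.6, -6.5, 2.1]
opening: 21.4
finger_force: 39.9
```

Emit:
step_arm(jaw=[0, 0, 0, 0], translation=[[0, 0, -0.1], [0, 0, -0.1], [0, 0, 0], [0, 0, 0]], rot=[[0, 0, 0], [0, 0, 0], [0, 0, 0], [0, 0, 0]])

```text
time: 10.15
position: [581.6, 58.3, 70.7]
eef_rot: [3.108, 0.451, 0.003]
ft_force: [4.0, -9.0, 2.0]
opening: 21.5
finger_force: 39.9
```

Emit:
step_arm(jaw=[0, 0, 0], translation=[[0.01, -0.04, -0.1], [0, -0.02, -0.05], [0, 0, 0]], rot=[[0, 0, 0], [0, 0, 0], [0, 0, 0]])

```text
time: 10.4
position: [581.6, 58.1, 69.1]
eef_rot: [3.108, 0.45, 0.003]
ft_force: [4.3, -5.2, 3.7]
opening: 22.1
finger_force: 39.9
```

Emit:
step_arm(jaw=[0, 0, 0], translation=[[0, 0, -0.05], [0, 0, -0.05], [0, 0, 0]], rot=[[0, 0, 0], [0, 0, 0], [0, 0, 0]])

```text
time: 10.65
position: [581.9, 58.1, 69.0]
eef_rot: [3.108, 0.45, 0.004]
ft_force: [0.9, -5.4, 12.2]
opening: 21.5
finger_force: 39.9
```

Emit:
step_arm(jaw=[0, 0, 0], translation=[[0.02, -0.03, -0.05], [0, 0, -0.05], [0, 0, 0]], rot=[[0, 0, 0], [0, 0, 0], [0, 0, 0]])

```text
time: 10.9
position: [582.0, 58.3, 68.9]
eef_rot: [3.109, 0.451, 0.004]
ft_force: [-3.4, -2.9, 20.8]
opening: 21.5
finger_force: 40.0
```

Run:
```python
from h import *
s=readout.get_state(); print(s['time'],s['position'],s['ft_force'],s['moment'],s['eef_rot'])
im=snap('wrist','w8.png')[:,:,::-1]; i=snap('scene','s8.png')[:,:,::-1]
p=proj('s8',s['position']+[0,0,-18]); u,v=map(int,p)
o=np.hstack([cv2.resize(i[v-30:v+30,u-40:u+40],(400,300),interpolation=2),cv2.resize(im[100:280,200:440],(400,300),interpolation=2)])
cv2.imwrite('pics/c9.png',cv2.convertScaleAbs(o,alpha=1.5))
```

```text
10.9 [582.00754612  58.27396642  68.90987005] [-3.39218353 -2.92964107 20.80811188] [-0.89860595  0.71418347  0.04889357] [3.10885752 0.45051823 0.00399499]
```

View pics/c9.png

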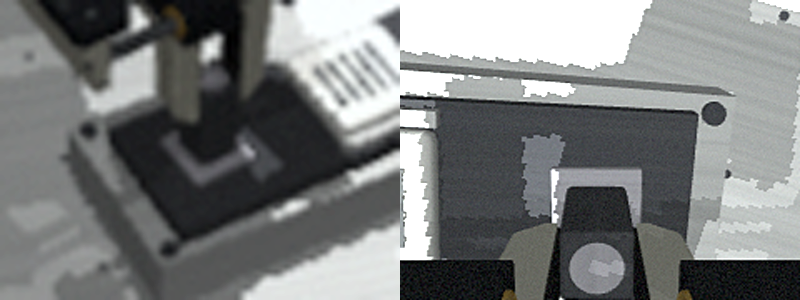

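The collar lies flat on the plate in both views and the push has risen sharply. Easing off and letting go.

Emit:
step_arm(jaw=[0, 0, 30, 40, 50, 50, 50, 50], translation=[[0, 0, 0.08], [0, 0, 0.07], [0, 0, 0], [0, 0, 0], [0, 0, 0], [0, 0, 0], [0, 0, 0], [0, 0, 0]], rot=[[0, 0, 0], [0, 0, 0], [0, 0, 0], [0, 0, 0], [0, 0, 0], [0, 0, 0], [0, 0, 0], [0, 0, 0]])

```text
time: 11.67
position: [580.8, 58.3, 67.9]
eef_rot: [-3.109, -0.45, 0.001]
ft_force: [-0.3, 0.7, -0.8]
opening: 46.3
finger_force: 0.0
```

Emit:
step_arm(jaw=[50, 50, 50, 50, 50, 50, 50], translation=[[0, 0, 1], [0, 0, 1.5], [0, 0, 2], [0, 0, 2], [0, 0, 2], [-2, 0, 1], [-3, 0, 0]], rot=[[0, 0, 0], [0, 0, 0], [0, 0, 0], [0, 0, 0], [0, 0, 0], [0, 0, 0], [0, 0, 0]])

```text
time: 12.25
position: [533.0, 58.2, 166.0]
eef_rot: [3.109, 0.45, 0.008]
ft_force: [0.4, -0.1, -0.2]
opening: 46.1
finger_force: 0.0
```

Run:
```python
from h import *
s=readout.get_state(); print(s['time'],s['position'],s['ft_force'])
im=snap('wrist','wa.png')[:,:,::-1]; i=snap('scene','sa.png')[:,:,::-1]
p=proj('sa',np.array([582,58,60.])); u,v=map(int,p)
q=proj('wa',np.array([582,58,60.])); a,b=map(int,q); print(p,q)
b=max(b,60)
o=np.hstack([cv2.resize(i[v-30:v+30,u-40:u+40],(400,300),interpolation=2),cv2.resize(im[b-60:b+60,a-80:a+80],(400,300),interpolation=2)])
cv2.imwrite('pics/cb.png',cv2.convertScaleAbs(o,alpha=1.5))
```

```text
12.25 [532.96822544  58.17743156 166.04986707] [ 0.36444475 -0.09737008 -0.24040722]
[330.40212035 198.76539446] [334.62182366 140.09083956]
```

View pics/cb.png

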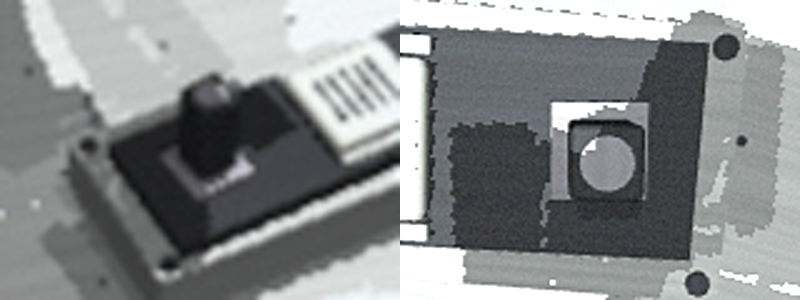

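The pin stands alone with its collar flat on the plate in both views. The handle top is at about (332,186) in scene and (337,145) in wrist. A quick numeric check of height and upright before handing in.

Run:
```python
from h import *
for z in(104,106,108): print(z,ray('sa',290.2+211/5,168.2+91/5,z),ray('wa',254+208/2.5,80+163/2.5,z))
# collar top corners in wrist crop
for u,v in((150,101),(248,102),(246,200),(150,199)): print(ray('wa',254+u/2.5,80+v/2.5,56))
```

```text
104 [581.68127811  61.5464517  104.        ] [581.33647144  58.0345595  104.        ]
106 [583.4028337   60.93386698 106.        ] [581.46607495  58.19109465 106.        ]
108 [585.12438929  60.32128225 108.        ] [581.59567847  58.34762981 108.        ]
[592.68043681  79.6000694   56.        ]
[601.89308805  47.27958984  56.        ]
[569.69138657  37.58709744  56.        ]
[560.42533617  70.15229074  56.        ]
```

```bash
python3 -c "
from cell import workorder; print(workorder.close_job())"
```

```text
the job is handed in; nothing more can be done
None
```

The pin is home: its collar sits flat on the plate, the peak push was about 23 N, it is released and standing upright, and the job was handed in after about 12 s of robot time (no verdict was returned).

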